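# Put the mixed-up bench stakes back in their own sockets

### The job

The four forming stakes were left standing in one another's places. Set them right: the ball stake in the steel stake holder for the next job, and each other stake in the wooden block shaped like its head (mushroom in the round block, flat stake in the square block, horn stake in the long block with its horn lying along the block), every one upright and fully home on its collar. All the places are taken, with the empty tube free as a stop-over; leave the loupe where it is.

Things in the scene. Friction and masses are not known exactly. Their poses are not given: they have to be found in the camera images.
- ball_stake: steel ball stake: a small polished ball 32 mm across on a thin neck. Below: collar (40 mm across, 6 mm thick) and tapered round tang 34 mm long, 20 to 11 mm thick. Origin: collar's underside centre, z up; home when the collar lies on a socket's top, origin 45 mm above the socket's. The ball's centre is 42 mm above the origin: grip there. About 0.22 kg.
- mushroom_stake: steel mushroom stake: a round, gently domed head 54 mm across. Below: collar (40 mm across, 6 mm thick) and tapered round tang 34 mm long, 20 to 11 mm thick. Origin: collar's underside centre, z up; home when the collar lies on a socket's top, origin 45 mm above the socket's. Upright rim from 30 to 41 mm above the origin (grip across it), its crown 51 mm. About 0.4 kg.
- flat_stake: steel flat stake: a square flat head 46 x 46 mm. Below: collar (40 mm across, 6 mm thick) and tapered round tang 34 mm long, 20 to 11 mm thick. Origin: collar's underside centre, z up; home when the collar lies on a socket's top, origin 45 mm above the socket's. Head from 28 to 44 mm above the origin; its sides are square to the body's x and y axes. About 0.4 kg.
- horn_stake: steel horn stake, head 118 mm long, round pointed horn to +x, flat arm to -x. Below: collar (40 mm across, 6 mm thick) and tapered round tang 34 mm long, 20 to 11 mm thick. Origin: collar's underside centre, z up; home when the collar lies on a socket's top, origin 45 mm above the socket's. Block over the tang, 22 mm wide (y), 30 mm long, 24 to 46 mm above the origin: grip across y. About 0.36 kg.
- stake_holder: dark steel stake holder: a square 92 mm bolted foot plate, 9 mm thick, round boss 54 mm across, small clamp screw with cross bar out of the boss to -x, below its top. Fixed, 45 mm high; round upright hole 26-27 mm across, at least 36 mm deep, in the middle of its top loosely takes any tang. Origin: underside centre, on the bench under the hole, z up. At the start a stake stands in it.
- round_block: round wooden block 82 mm across. Fixed, 45 mm high; round upright hole 26-27 mm across, at least 36 mm deep, in the middle of its top loosely takes any tang. Origin: underside centre, on the bench under the hole, z up. At the start a stake stands in it.
- square_block: square wooden block 76 x 76 mm, its sides along its x and y axes. Fixed, 45 mm high; round upright hole 26-27 mm across, at least 36 mm deep, in the middle of its top loosely takes any tang. Origin: underside centre, on the bench under the hole, z up. At the start a stake stands in it.
- long_block: long wooden block, 130 mm along its x axis and 56 mm along its y axis. Fixed, 45 mm high; round upright hole 26-27 mm across, at least 36 mm deep, in the middle of its top loosely takes any tang. Origin: underside centre, on the bench under the hole, z up. At the start a stake stands in it.
- tube: short piece of plain thick-walled dark steel tube on end, 60 mm across, the spare socket; empty at the start, and it belongs to no stake. Fixed, 45 mm high; round upright hole 26-27 mm across, right through, loosely takes any tang. Origin: underside centre, on the bench under the hole, z up. Note: from 0.69 m ahead of the robot on, a lamp shade hangs 0.25 m above the bench.
- loupe: bystander: black eye loupe with a glass lens, a cone 34 mm across and 28 mm high standing on its wide end; origin: centre of its underside.
There are look-alikes about, which are no part of the job. Leave any pink look-alike of the horn_stake alone.

How it is judged:
By the outcome, as a careful person would: the job done as asked, in the order asked, and still so for the second after the job is handed in, with the robot touching nothing.
It also fails if it takes over 128 s, if anything falls off the work surface, if the arm or the gripper's body presses on something with over 40 N, if the wrist force passes 120 N, or if a joint passes its speed limit or range.

### The arm

A 6-joint arm with a two-finger parallel gripper is mounted at the origin on a cart in front of the work surface, level with it; the furniture and walls round the work are solid. World frame = base frame: x ahead of the robot, y to its left, z up, the work surface at z = 0. Lengths are in mm, angles in rad, forces in N, time in s.
With the tool pointing down it reaches from about 425 to 950 mm from the base axis. Payload 3.5 kg.
Tool frame: the origin (TCP) lies on the mounting face of the last link; the fingertips stand 173 mm ahead of it and the grasp point (between the pads) lies 155 mm ahead of it; z points along the fingers, y is the line along which they close (so a half turn about z gives the same grasp; the last joint's range is limited). The gripper opens to 85 mm and grips with 20 to 120 N. Pads are 22 mm wide; open, the fingers measure 114 mm over their backs; the gripper's body (76 mm by 85 mm) begins 54 mm behind the grasp point. The pads swing forward as they close: fully open they stand 13 mm farther back than shut.
Start: joints at [-1.433, 0.286, 1.577, -0, 1.279, -0.15], TCP at [191.619, -647.217, 404.725] pointing down, gripper open.
Joint ranges: [-2.77, 2.77], [-0.9, 2.22], [0.21, 2.48], [-1.53, 4.67], [0.24, 2.81], [-2.84, 2.84]. Speed limits (rad/s): [2.79, 2.79, 3.14, 3.14, 3.14, 3.14].

### API

Orientations are given as a 3x3 rotation matrix whose columns are the frame's x, y, z axes.
In Python, from plant import state, optics, env gives the robot as it stands.
- The arm moves only by the tool drive_tool, never from a script. Its argument "steps" is text: rows parted by semicolons, each of 7 numbers parted by spaces: the closure, from -1 (fully open) to 1 (shut), then the shift along the world's x, y, z as a fraction of full scale, then the turn, a rotation vector about the world's x, y, z as a fraction of full scale. A call has 1 to 8 rows; each row shifts and turns the commanded pose from where the row before left it; what a row does not reach is not made up. Full scale, the value 1, is 0.5 m for a shift and 1.5 rad for a turn. A row lasts 1/12 s, in which the tool goes at most 41.7 mm and 7.16 degrees, less where a joint would pass 70% of its speed; a pose out of reach is approached as far as the arm can. A call with a number of a shift or a turn outside -1 to 1 is refused whole. A call with a gripper value outside its range is refused whole. The fingers move at their own pace and stop on an object; "newtons" is the grip in N (left out, the last holds). Time passes only in rows, so rows that do not move let the fingers close. It gives the time, the measured TCP pose, the force, the opening and the grip force at its end, in the units of the state.
- state(): the state, without advancing time (a new reading comes with each control period).
- optics.read_camera(name): name is "side" or "top"; returns (picture, depth): 480x640x3 uint8, red, green, blue; 480x640 float32, mm along the optical axis (not along the pixel's ray), 0 where there is no reading.
- optics.camera_info(name): a dict with "K" (3x3 intrinsics, pixels), "xyz" and "attitude" of the camera in the world. Camera axes: x right, y down, z forward; pixel columns grow to the right and rows downward; lengths in mm; the calibration is good to about 2 mm. A picture is of the moment at which its call begins. camera_info takes no time and is no camera call.
- env.finish_job(): hands the job in; it is judged then, once.
The state is a dict: "time_s": time; "joints": joint angles; "dq": joint speeds; "joint_efforts": joint torques, N m; "position": TCP position; "ee_rot": TCP orientation; "force": force on the tool from outside, world axes, zero at the start; "wrist_torque": the same for the moment, N m; "finger_gap": finger opening in mm; "gripper_force": force on a finger pad.
Only numpy, scipy, OpenCV 4.12 (cv2) and the standard library are available. Lean on these libraries where they do the work, as an engineer would, in place of code of your own. Each camera call takes 0.05 s, during which the arm holds its last target. There are 200 camera calls.

## Working session

There is one attempt and no reset: what is moved stays moved. The work goes in short steps, Python scripts to look and compute and a tool call to move; the robot and the scene stay as the last step left them, time stands still between calls to the robot, and variables do not carry over. Pictures are saved under pics/ and viewed, at most 16 in all, crops included, and the job is handed in when it is done.

Besides the shell and the picture viewer there is one more tool, called by a JSON object that holds its "fn" and its "kwargs". drive_tool: Moves the arm, as the interface text tells. Its arguments: {"type":"object","properties":{"steps":{"type":"string"},"newtons":{"type":"number"}},"required":["steps"]}

```bash
mkdir -p pics
cat > h.py <<'E'
import numpy as np, cv2
from plant import state, optics, env
def cam(n):
    i=optics.camera_info(n); return np.array(i["K"]),np.array(i["xyz"],float),np.array(i["attitude"],float)
def pts(n,d):
    K,t,R=cam(n); v,u=np.mgrid[:480,:640]
    p=np.stack([(u-K[0,2])/K[0,0]*d,(v-K[1,2])/K[1,1]*d,d],-1)
    return p@R.T+t
def ray(n,u,v,z):
    K,t,R=cam(n); r=R@np.array([(u-K[0,2])/K[0,0],(v-K[1,2])/K[1,1],1]); return t+r*(z-t[2])/r[2]
E
python3 - <<'E'
from h import *
for n in("top","side"):
    im,d=optics.read_camera(n); cv2.imwrite(f"pics/{n}0.png",im[:,:,::-1]); np.savez(f"pics/{n}0.npz",im=im,d=d)
    K,t,R=cam(n); print(n,K.round(1).tolist(),t,R.round(3).tolist())
s=state(); print(s)
E
```

```text
top [[459.3, 0.0, 322.0], [0.0, 459.3, 240.0], [0.0, 0.0, 1.0]] [429.72053336  11.78699227 910.21426694] [[0.026, -0.995, 0.095], [-1.0, -0.026, 0.008], [-0.006, -0.096, -0.995]]
side [[454.6, 0.0, 321.0], [0.0, 454.6, 239.0], [0.0, 0.0, 1.0]] [180.45255066 628.3394856  659.21837334] [[-0.883, -0.309, 0.352], [-0.469, 0.584, -0.663], [-0.001, -0.751, -0.661]]
{'time_s': 0.1, 'joints': array([-1.43301624e+00,  2.87136522e-01,  1.57804900e+00,  1.41884714e-07,
        1.27862117e+00, -1.49961112e-01]), 'dq': array([-4.75006357e-04, -1.15476472e-03, -3.63951512e-03,  1.07556172e-03,
       -2.76531505e-05, -8.28070703e-04]), 'joint_efforts': array([ 7.91918719e-04, -4.07296336e+01, -2.93700600e+01, -1.63934678e-04,
        3.40648119e-03, -1.10344075e-05]), 'position': array([ 191.57823565, -647.0055393 ,  403.43548879]), 'ee_rot': array([[ 9.58887402e-01,  2.83786640e-01, -3.03950449e-04],
       [ 2.83786610e-01, -9.58884952e-01,  2.19306718e-03],
       [ 3.30909655e-04, -2.18916156e-03, -9.99997549e-01]]), 'force': array([-0.87073324, -0.95771077,  1.42256932]), 'wrist_torque': array([-0.04358046,  0.01397546,  0.02803835]), 'gripper_force': 0.0, 'finger_gap': 85.17077742825182}
```

View pics/top0.png

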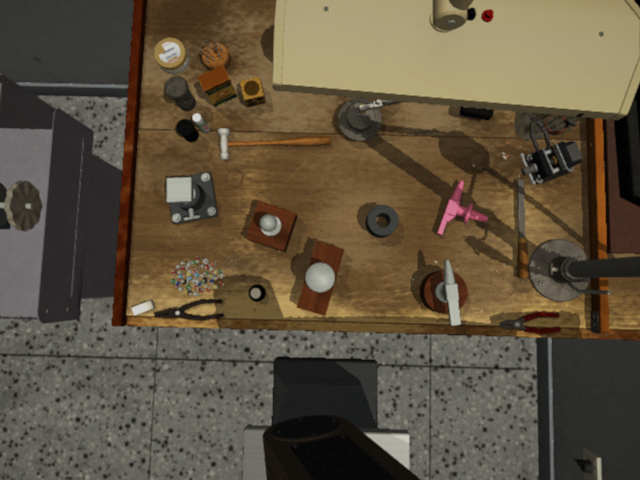

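View pics/side0.png

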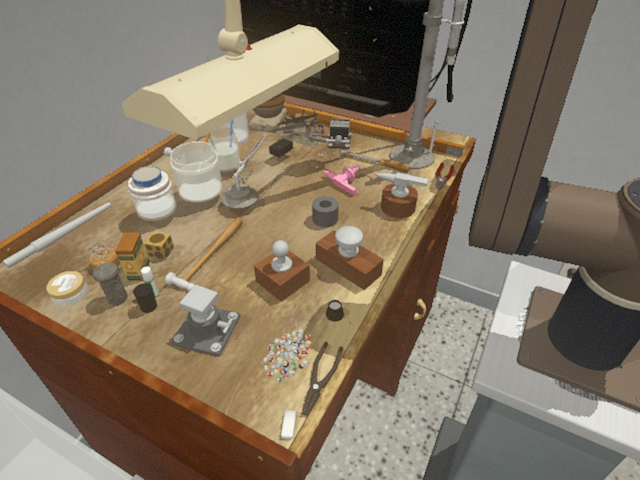

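Top view: the flat stake stands in the holder (190,195), the ball in the square block (270,225), the mushroom in the long block (320,277) and the grey horn in the round block (447,290). The tube (381,221) is empty, the loupe is at (257,292), and the pink horn look-alike at (460,208) is to be left alone. The holder/square and long/round places are two swaps, each going through the tube.

Run:
```python
from h import *
seeds=dict(holder=(190,195),square=(270,225),long=(320,277),round=(447,290),tube=(381,221),loupe=(257,292),pink=(460,208))
D={n:np.load(f"pics/{n}0.npz") for n in("top","side")}
P={n:pts(n,D[n]["d"].astype(float)) for n in D}
z0={n:np.median(P[n][(D[n]["d"]>0)&(abs(P[n][...,2])<15)][:,2]) for n in P}; print("bench z",z0)
for k,(u,v) in seeds.items():
    c=ray("top",u,v,60)[:2]; print("==",k,c.round())
    for n in P:
        p=P[n].reshape(-1,3); p=p[(D[n]["d"].ravel()>0)&(np.hypot(*(p[:,:2]-c).T)<95)]
        for lo,hi in((39,50),(66,80),(80,105)):
            q=p[(p[:,2]>lo)&(p[:,2]<hi)]
            if len(q)<12: continue
            r=cv2.minAreaRect(q[:,:2].astype(np.float32)); ci=cv2.minEnclosingCircle(q[:,:2].astype(np.float32))
            print(n,lo,len(q),"zmed/max",q[:,2].round().tolist() and np.percentile(q[:,2],[50,98]).round(1),"rect",np.round(r[0],1),np.round(r[1],1),round(r[2],1),"circ",np.round(ci[0],1),round(ci[1],1))
im=D["top"]["im"][:,:,::-1]
cv2.imwrite("pics/crop.png",np.hstack([cv2.resize(im[165:335,155:345],None,fx=2.4,fy=2.4,interpolation=2)[:400],cv2.resize(im[175:335,355:500],None,fx=2.3,fy=2.5,interpolation=2)[:400]]))
```

```text
bench z {'top': np.float64(0.17931997067080374), 'side': np.float64(0.5020359733903774)}
== holder [590. 269.]
top 39 177 zmed/max [45.3 49.5] rect [588.3 272.2] [30.4 52.8] 52.3 circ [595.2 281.2] 26.7
top 66 32 zmed/max [78.  79.9] rect [588.9 264. ] [25.4 54.1] 57.9 circ [595.6 274.7] 27.0
top 80 658 zmed/max [88.8 91.8] rect [595.2 280.8] [46.3 46. ] 3.0 circ [595.5 281. ] 31.2
side 39 312 zmed/max [45.3 49.7] rect [590.  285.3] [53.1 42.7] 50.1 circ [594.1 281.6] 26.9
side 66 80 zmed/max [77.3 79.8] rect [582.7 291.7] [60.  29.9] 48.0 circ [593.8 281.7] 30.0
side 80 695 zmed/max [88.5 90.7] rect [595.  281.5] [47.6 47.3] 2.9 circ [594.2 281.3] 31.2
== square [537. 117.]
top 39 1281 zmed/max [45.3 48.9] rect [531.   89.3] [133.2  76.2] 73.4 circ [531.  93.] 72.0
top 80 243 zmed/max [ 98.7 104.2] rect [538.2 115.8] [29.1 30.4] 5.2 circ [538.5 116.4] 16.0
side 39 925 zmed/max [45.4 48.6] rect [530.2  89.3] [133.8  78.2] 72.7 circ [531.5  93.2] 72.2
side 66 22 zmed/max [70.5 79.6] rect [534.3 122.2] [14.9  9.1] 31.1 circ [535.2 120.8] 8.0
side 80 228 zmed/max [ 96.2 103.6] rect [535
[... 968 characters left out ...]
.7 79.7] rect [ 437.8 -206.3] [78.7 10.1] 2.5 circ [ 437.9 -210.7] 39.4
side 80 376 zmed/max [88.8 92.8] rect [ 422.1 -215.1] [115.3  27.1] 8.3 circ [ 421.4 -211.6] 57.9
== tube [550. -90.]
top 39 653 zmed/max [45.  47.9] rect [528.6 -70.8] [ 57.8 131.4] 46.3 circ [531.3 -68. ] 66.1
side 39 353 zmed/max [45.1 47.5] rect [536.5 -63.9] [ 56.2 130.6] 28.6 circ [536.  -64.3] 65.6
== loupe [412. 136.]
top 39 274 zmed/max [45.4 48.6] rect [452.2  80.5] [153.2  39.8] 32.7 circ [444.3  92.9] 76.8
side 39 301 zmed/max [44.9 47.8] rect [453.6  80.9] [156.3  42.9] 33.9 circ [444.4  94.6] 78.3
side 80 21 zmed/max [83.4 89.5] rect [437.   45.7] [15.4  3.2] 9.2 circ [437.1  45.5] 7.7
== pink [ 578. -237.]
```

View pics/crop.png

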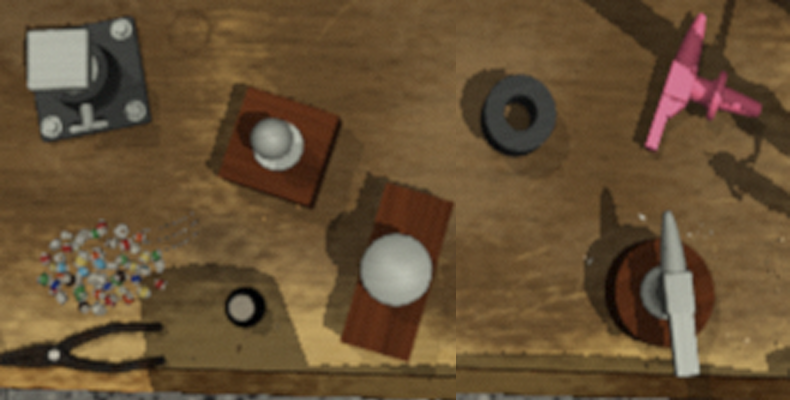

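```bash
cat > fit.py <<'E'
from h import *
def rects(D,seeds,lo,hi):
    for n in D:
        p=pts(n,D[n]["d"].astype(float)); m=((p[...,2]>lo)&(p[...,2]<hi)&(D[n]["d"]>0)).reshape(-1); q=p.reshape(-1,3)
        for k,(c,r0) in seeds.items():
            s=q[m&(np.hypot(*(q[:,:2]-c).T)<r0)][:,:2].astype(np.float32)
            if len(s)<10: print(n,k,len(s)); continue
            r=cv2.minAreaRect(s); ci=cv2.minEnclosingCircle(s)
            print(n,k,len(s),"rect",np.round(r[0],1),np.round(r[1],1),round(r[2],1),"circ",np.round(ci[0],1),round(ci[1],1))
E
python3 - <<'E'
from fit import *
D={n:np.load(f"pics/{n}0.npz") for n in("top","side")}
rects(D,dict(square=((537,116),55),tube=((550,-88),40),holder=((594.5,281.3),35)),41,48)
# long block: component connected in image
for n in D:
    p=pts(n,D[n]["d"].astype(float)); m=((p[...,2]>40)&(p[...,2]<48)).astype(np.uint8)
    N,L,S,C=cv2.connectedComponentsWithStats(m)
    for i in range(1,N):
        if S[i,4]>80:
            s=p[L==i][:,:2].astype(np.float32); 
            if 350<s[:,0].mean()<500 and -50<s[:,1].mean()<100: r=cv2.minAreaRect(s); print(n,"long",len(s),np.round(r,1) if 0 else r)
E
```

```text
top square 1176 rect [539.2 116.5] [76.2 76.3] 73.7 circ [539.7 116.5] 53.0
top tube 605 rect [555.8 -95.8] [57.7 57.4] 1.1 circ [555.  -95.9] 29.8
top holder 154 rect [588.3 272.2] [30.4 52.8] 52.3 circ [595.2 281.2] 26.7
side square 827 rect [538.4 115.1] [78.7 78. ] 73.9 circ [538.5 116.7] 52.8
side tube 307 rect [553.4 -95. ] [56.2 59.7] 28.7 circ [554.4 -95. ] 30.9
side holder 259 rect [590.  285.3] [53.1 42.7] 50.1 circ [594.1 281.6] 26.9
top long 1320 ((442.1728820800781, 19.771703720092773), (55.8996696472168, 130.21299743652344), 75.37223815917969)
side long 1013 ((441.7679138183594, 18.802398681640625), (59.213558197021484, 131.78089904785156), 75.75910949707031)
```

{"fn": "drive_tool", "kwargs": {"steps": "-1 -0.0168 0.0708 0 0 0 0;-1 -0.0168 0.0708 0 0 0 0;-1 -0.0168 0.0708 0 0 0 0;-1 -0.0168 0.0708 0 0 0 0;-1 -0.0168 0.0708 0 0 0 0;-1 0.0633 0.0433 0 0 0 0;-1 0.0633 0.0433 0 0 0 0;-1 0.0633 0.0433 0 0 0 0", "newtons": 60}}

```text
time_s: 0.77
position: [244.7, -403.8, 404.5]
ee_rot: [[0.96, 0.281, 0.0], [0.281, -0.96, -0.0], [0.0, 0.0, -1.0]]
force: [0.5, -1.1, 0.6]
finger_gap: 85.8
gripper_force: 0.0
```

{"fn": "drive_tool", "kwargs": {"steps": "-1 0.0633 0.0433 0 0 0 0;-1 0.0633 0.0433 0 0 0 0;-1 0.0633 0.0433 0 0 0 0;-1 0.037 0.0657 0 0 0 0;-1 0.037 0.0657 0 0 0 0;-1 0.037 0.0657 0 0 0 0;-1 0.037 0.0657 0 0 0 0;-1 0 0 0 0 0 0"}}

```text
time_s: 1.43
position: [415.2, -204.2, 404.2]
ee_rot: [[0.957, 0.29, 0.0], [0.29, -0.957, 0.003], [0.001, -0.003, -1.0]]
force: [-0.5, 0.5, 0.3]
finger_gap: 85.4
gripper_force: 0.0
```

{"fn": "drive_tool", "kwargs": {"steps": "-1 0.0277 0.0723 -0.0233 0 0 0;-1 0.0277 0.0723 -0.0233 0 0 0;-1 0.0277 0.0723 -0.0233 0 0 0;-1 0.0277 0.0723 -0.0233 0 0 0;-1 0.0277 0.0723 -0.0233 0 0 0;-1 0.0277 0.0723 -0.0233 0 0 0;-1 0.0277 0.0723 -0.0233 0 0 0;-1 0.0277 0.0723 -0.0233 0 0 0"}}

```text
time_s: 2.1
position: [524.5, 81.9, 310.7]
ee_rot: [[0.959, 0.284, -0.0], [0.284, -0.959, -0.0], [-0.0, 0.0, -1.0]]
force: [0.4, -0.7, 0.5]
finger_gap: 85.3
gripper_force: 0.0
```

{"fn": "drive_tool", "kwargs": {"steps": "-1 0.0277 0.0723 -0.0233 0 0 0;-1 0 0 0 0 0 0;-1 0 0 0 0 0 0"}}

```text
time_s: 2.35
position: [538.0, 117.8, 298.2]
ee_rot: [[0.958, 0.287, -0.003], [0.287, -0.958, -0.001], [-0.003, -0.0, -1.0]]
force: [0.2, -0.8, -0.1]
finger_gap: 85.5
gripper_force: 0.0
```

Run:
```python
from h import *
for n in("top","side"):
    im,d=optics.read_camera(n)
    cv2.imwrite(f"pics/{n}1.png",im[:,:,::-1])
a=cv2.imread("pics/top1.png")[150:330,160:400];b=cv2.imread("pics/side1.png")[180:330,180:420]
cv2.imwrite("pics/c1.png",np.vstack([cv2.resize(a,(400,300)),cv2.resize(b,(400,250))]))
s=state();print(s["position"],s["joints"])
```

```text
[538.06713564 115.88003264 299.6651114 ] [ 2.78320336e-02  1.26108752e-01  1.96854766e+00 -5.84274861e-04
  1.04765797e+00  1.31115215e+00]
```

View pics/c1.png

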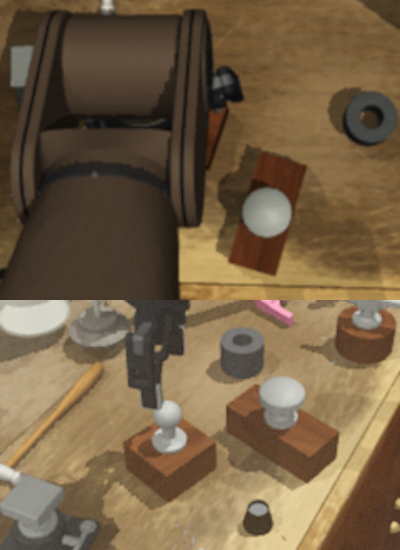

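The picture shows the fingers straddling the ball stake in the square block, centred on it. I'll descend and grip.

{"fn": "drive_tool", "kwargs": {"steps": "-1 0 0 -0.039 0 0 0;-1 0 0 -0.039 0 0 0;-1 0 0 -0.039 0 0 0;-1 0 0 0 0 0 0;1 0 0 0 0 0 0;1 0 0 0 0 0 0;1 0 0 0 0 0 0;1 0 0 0 0 0 0", "newtons": 60}}

```text
time_s: 3.12
position: [538.8, 116.1, 243.1]
ee_rot: [[0.959, 0.283, 0.003], [0.283, -0.959, 0.0], [0.003, 0.001, -1.0]]
force: [-0.0, 0.2, 1.1]
finger_gap: 38.9
gripper_force: 0.0
```

{"fn": "drive_tool", "kwargs": {"steps": "1 0 0 0 0 0 0;1 0 0 0 0 0 0;1 0 0 0 0 0 0;1 0 0 0 0 0 0"}}

```text
time_s: 3.45
position: [538.8, 116.5, 243.2]
ee_rot: [[0.959, 0.284, 0.002], [0.284, -0.959, -0.0], [0.002, 0.001, -1.0]]
force: [-2.2, -0.3, 5.3]
finger_gap: 29.1
gripper_force: 58.7
```

{"fn": "drive_tool", "kwargs": {"steps": "1 0 0 0.02 0 0 0;1 0 0 0.04 0 0 0;1 0 0 0.06 0 0 0;1 0 0 0.08 0 0 0;1 0 0 0 0 0 0;1 0 0 0 0 0 0"}}

```text
time_s: 3.95
position: [538.8, 116.6, 344.7]
ee_rot: [[0.959, 0.284, 0.006], [0.284, -0.959, 0.0], [0.006, 0.002, -1.0]]
force: [-0.2, -0.1, -2.7]
finger_gap: 29.1
gripper_force: 59.6
```

Run:
```python
from h import *
im,d=optics.read_camera("side")
np.savez("pics/s2.npz",im=im,d=d)
cv2.imwrite("pics/s2.png",cv2.resize(im[130:330,200:400,::-1],(600,600)))
s=state();print(s["position"],s["force"],s["finger_gap"])
```

```text
[537.9234755  116.53803638 341.90952317] [-1.05052617  0.32713258 -3.18368842] 29.2851568034377
```

View pics/s2.png

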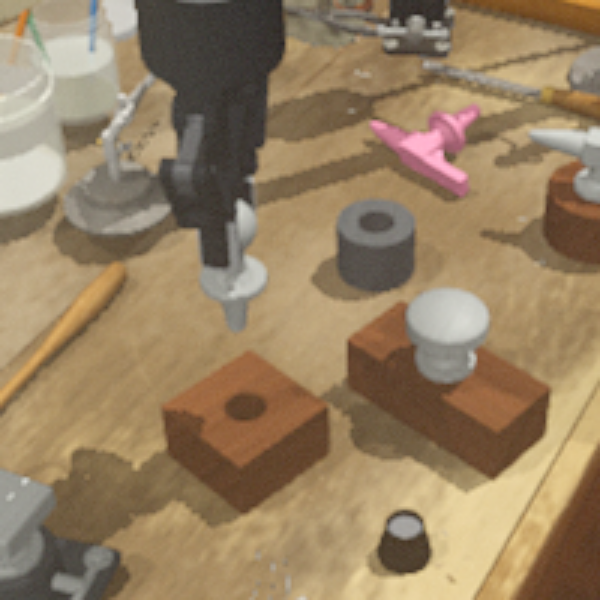

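The ball stake hangs upright in the pads, and the square block's hole (245,405 in the crop) is free. Next is the tube.

{"fn": "drive_tool", "kwargs": {"steps": "1 0.0055 -0.0707 0 0 0 0;1 0.0055 -0.0707 0 0 0 0;1 0.0055 -0.0707 0 0 0 0;1 0.0055 -0.0707 0 0 0 0;1 0.0055 -0.0707 0 0 0 0;1 0.0055 -0.0707 0 0 0 0;1 0 0 0 0 0 0;1 0 0 0 0 0 0"}}

```text
time_s: 4.67
position: [553.9, -97.2, 338.6]
ee_rot: [[0.96, 0.28, -0.005], [0.28, -0.96, 0.002], [-0.004, -0.003, -1.0]]
force: [0.1, 0.6, -3.1]
finger_gap: 29.1
gripper_force: 60.0
```

{"fn": "drive_tool", "kwargs": {"steps": "1 0 0 -0.04 0 0 0;1 0 0 -0.06 0 0 0;1 0 0 -0.04 0 0 0;1 0 0 -0.03 0 0 0;1 0 0 -0.014 0 0 0;1 0 0 -0.01 0 0 0;1 0 0 0 0 0 0"}}

```text
time_s: 5.25
position: [554.6, -94.6, 244.0]
ee_rot: [[0.959, 0.285, -0.002], [0.285, -0.959, 0.001], [-0.002, -0.002, -1.0]]
force: [0.6, -0.7, -2.5]
finger_gap: 29.6
gripper_force: 60.3
```

{"fn": "drive_tool", "kwargs": {"steps": "1 0 0 -0.003 0 0 0;1 0 0 -0.003 0 0 0;1 0 0 0 0 0 0;1 0 0 0 0 0 0"}}

```text
time_s: 5.58
position: [555.1, -95.2, 243.3]
ee_rot: [[0.959, 0.284, 0.001], [0.284, -0.959, 0.001], [0.001, -0.001, -1.0]]
force: [-1.9, 2.8, 4.6]
finger_gap: 29.5
gripper_force: 60.7
```

{"fn": "drive_tool", "kwargs": {"steps": "-1 0 0 0 0 0 0;-1 0 0 0 0 0 0;-1 0 0 0 0 0 0;-1 0 0 0 0 0 0;-1 0 0 0.04 0 0 0;-1 0 0 0.08 0 0 0;-1 0 0 0 0 0 0;-1 0 0 0 0 0 0"}}

```text
time_s: 6.25
position: [555.8, -96.1, 304.7]
ee_rot: [[0.959, 0.284, 0.007], [0.284, -0.959, -0.002], [0.006, 0.004, -1.0]]
force: [0.5, -0.1, 0.9]
finger_gap: 85.4
gripper_force: 0.0
```

{"fn": "drive_tool", "kwargs": {"steps": "-1 0.0081 0.0753 0 0 0 -0.0262;-1 0.0081 0.0753 0 0 0 -0.0262;-1 0.0081 0.0753 0 0 0 -0.0262;-1 0.0081 0.0753 0 0 0 -0.0262;-1 0.0081 0.0753 0 0 0 -0.0262;-1 0.0081 0.0753 0 0 0 -0.0262;-1 0.0081 0.0753 0 0 0 0;-1 0.0081 0.0753 0 0 0 0"}}

```text
time_s: 6.92
position: [586.6, 207.3, 299.9]
ee_rot: [[0.999, 0.052, -0.002], [0.052, -0.999, -0.0], [-0.002, 0.0, -1.0]]
force: [1.5, 1.1, -0.8]
finger_gap: 85.4
gripper_force: 0.0
```

{"fn": "drive_tool", "kwargs": {"steps": "-1 0.0081 0.0753 0 0 0 0;-1 0.0081 0.0753 0 0 0 0;-1 0 0 0 0 0 0;-1 0 0 0 0 0 0;-1 0 0 0 0 0 0"}}

```text
time_s: 7.33
position: [594.8, 280.7, 299.9]
ee_rot: [[0.999, 0.053, -0.002], [0.053, -0.999, -0.001], [-0.002, 0.001, -1.0]]
force: [-0.3, -0.3, -0.6]
finger_gap: 85.5
gripper_force: 0.0
```

Run:
```python
from h import *
a,_=optics.read_camera("side");b,_=optics.read_camera("top")
cv2.imwrite("pics/c3.png",np.hstack([cv2.resize(a[170:370,150:400,::-1],(500,400)),cv2.resize(b[150:310,230:410,::-1],(290,400))]))
s=state();print(s["position"],s["ee_rot"].round(3).tolist(),s["force"],s["finger_gap"],s["joints"])
```

```text
[595.09993429 279.67400434 300.49860791] [[0.999, 0.051, -0.001], [0.051, -0.999, -0.001], [-0.002, 0.001, -1.0]] [0.3879505  0.88535196 0.30061345] 85.48544801943983 [ 2.85300997e-01  3.46448099e-01  1.70021863e+00 -2.95216927e-04
  1.09653528e+00  1.80557161e+00]
```

View pics/c3.png

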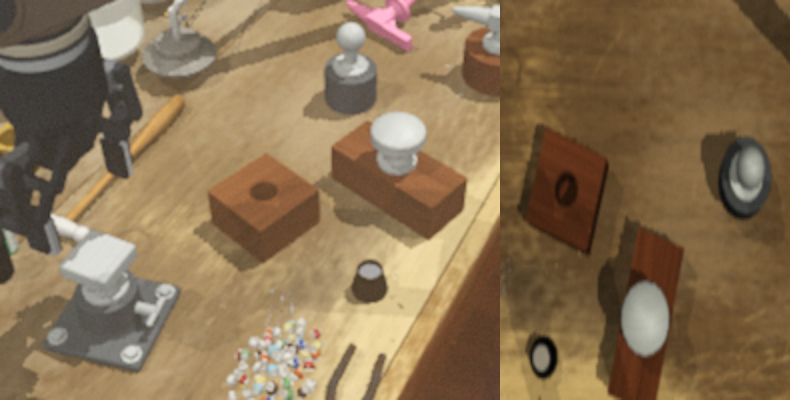

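The ball stake stands upright in the tube, with its collar home. The gripper is over the flat stake on the holder, so I'll descend and grip.

{"fn": "drive_tool", "kwargs": {"steps": "-1 0 0.001 -0.04 0 0 0;-1 0 0.001 -0.045 0 0 0;-1 0 0 -0.04 0 0 0;-1 0 0 -0.003 0 0 0;1 0 0 0 0 0 0;1 0 0 0 0 0 0;1 0 0 0 0 0 0;1 0 0 0 0 0 0", "newtons": 70}}

```text
time_s: 8.1
position: [596.2, 281.7, 240.1]
ee_rot: [[0.999, 0.052, 0.004], [0.052, -0.999, 0.001], [0.004, -0.0, -1.0]]
force: [0.2, -0.1, -3.0]
finger_gap: 44.6
gripper_force: 72.5
```

{"fn": "drive_tool", "kwargs": {"steps": "1 0 0 0 0 0 0;1 0 0 0 0 0 0;1 0 0 0 0 0 0"}}

```text
time_s: 8.35
position: [596.2, 281.8, 239.9]
ee_rot: [[0.999, 0.052, 0.004], [0.052, -0.999, 0.0], [0.004, -0.0, -1.0]]
force: [-0.1, -1.7, 5.8]
finger_gap: 44.9
gripper_force: 73.8
```

{"fn": "drive_tool", "kwargs": {"steps": "1 0 0 0.02 0 0 0;1 0 0 0.04 0 0 0;1 0 0 0.06 0 0 0;1 0 0 0.08 0 0 0;1 0 0 0 0 0 0;1 0 0 0 0 0 0"}}

```text
time_s: 8.85
position: [595.5, 282.3, 340.5]
ee_rot: [[0.999, 0.052, 0.005], [0.052, -0.999, 0.002], [0.005, -0.002, -1.0]]
force: [-0.4, -0.2, -4.0]
finger_gap: 44.4
gripper_force: 72.8
```

{"fn": "drive_tool", "kwargs": {"steps": "1 -0.0224 -0.0662 0 0 0 -0.0442;1 -0.0224 -0.0662 0 0 0 -0.0442;1 -0.0224 -0.0662 0 0 0 -0.0442;1 -0.0224 -0.0662 0 0 0 -0.0442;1 -0.0224 -0.0662 0 0 0 -0.0442;1 0 0 0 0 0 0;1 0 0 0 0 0 0;1 0 0 0 0 0 0"}}

```text
time_s: 9.52
position: [538.5, 116.3, 335.3]
ee_rot: [[0.961, -0.276, -0.004], [-0.276, -0.961, 0.001], [-0.004, 0.0, -1.0]]
force: [0.3, -0.3, -3.8]
finger_gap: 44.9
gripper_force: 73.4
```

Run:
```python
from h import *
a,d=optics.read_camera("side")
np.savez("pics/s4.npz",im=a,d=d)
cv2.imwrite("pics/s4.png",cv2.resize(a[150:350,150:400,::-1],(625,500)))
s=state();print(s["position"],s["ee_rot"].round(3).tolist(),s["force"],s["finger_gap"])
```

```text
[538.82460584 116.8242304  335.82059749] [[0.961, -0.275, -0.003], [-0.275, -0.961, 0.001], [-0.003, 0.0, -1.0]] [ 0.27429244  0.1918402  -3.70106948] 44.53295923223403
```

View pics/s4.png

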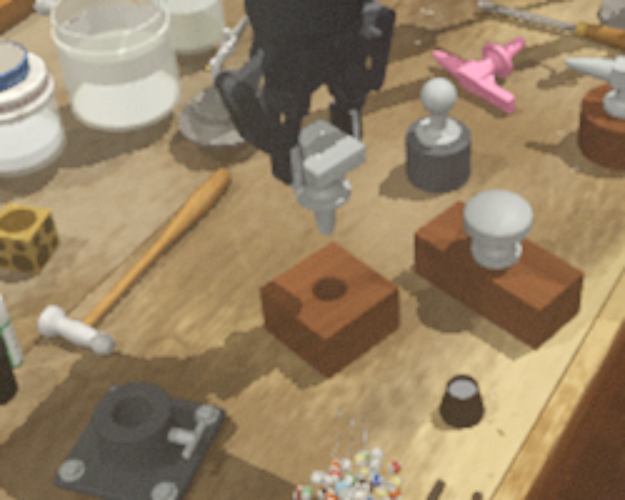

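The flat stake hangs upright above the square block, aligned with its sides. I'll lower it.

{"fn": "drive_tool", "kwargs": {"steps": "1 0 0 -0.04 0 0 0;1 0 0 -0.06 0 0 0;1 0 0 -0.04 0 0 0;1 0 0 -0.03 0 0 0;1 0 0 -0.014 0 0 0;1 0 0 -0.01 0 0 0;1 0 0 0 0 0 0;1 0 0 0 0 0 0"}}

```text
time_s: 10.23
position: [539.8, 117.0, 241.2]
ee_rot: [[0.962, -0.275, 0.002], [-0.275, -0.962, 0.0], [0.002, -0.001, -1.0]]
force: [0.0, 0.3, -3.8]
finger_gap: 44.4
gripper_force: 73.6
```

{"fn": "drive_tool", "kwargs": {"steps": "1 0 0 -0.003 0 0 0;1 0 0 -0.003 0 0 0;1 0 0 0 0 0 0;1 0 0 0 0 0 0"}}

```text
time_s: 10.57
position: [540.1, 116.8, 240.5]
ee_rot: [[0.961, -0.275, 0.002], [-0.275, -0.961, 0.001], [0.002, -0.001, -1.0]]
force: [-4.8, 0.7, 9.1]
finger_gap: 45.0
gripper_force: 75.1
```

{"fn": "drive_tool", "kwargs": {"steps": "-1 0 0 0 0 0 0;-1 0 0 0 0 0 0;-1 0 0 0 0 0 0;-1 0 0 0 0 0 0;-1 0 0 0.048 0 0 0;-1 0 0 0.08 0 0 0;-1 0 0 0 0 0 0;-1 0.0052 -0.0707 0 0 0 0"}}

```text
time_s: 11.23
position: [542.6, 84.0, 304.9]
ee_rot: [[0.963, -0.271, 0.008], [-0.271, -0.963, 0.002], [0.007, -0.004, -1.0]]
force: [0.4, -1.2, -0.8]
finger_gap: 85.0
gripper_force: 0.0
```

{"fn": "drive_tool", "kwargs": {"steps": "-1 0.0052 -0.0707 0 0 0 0;-1 0.0052 -0.0707 0 0 0 0;-1 0.0052 -0.0707 0 0 0 0;-1 0.0052 -0.0707 0 0 0 0;-1 0.0052 -0.0707 0 0 0 0;-1 0 0 0 0 0 0;-1 0 0 0 0 0 0"}}

```text
time_s: 11.82
position: [554.9, -97.6, 301.4]
ee_rot: [[0.96, -0.279, 0.001], [-0.279, -0.96, 0.0], [0.001, -0.0, -1.0]]
force: [-0.1, 0.5, -0.1]
finger_gap: 85.3
gripper_force: 0.0
```

Run:
```python
from fit import *
a,d=optics.read_camera("side")
cv2.imwrite("pics/s5.png",cv2.resize(a[150:350,150:400,::-1],(625,500)))
s=state();print(s["position"],s["ee_rot"].round(3).tolist(),s["finger_gap"])
D=dict(side=dict(d=d))
rects(D,dict(flat=((539,116.5),45)),82,93); rects(D,dict(ball=((554.7,-95.5),22)),80,106)
```

```text
[554.75748219 -96.27866055 301.21020506] [[0.961, -0.278, 0.0], [-0.278, -0.961, 0.001], [-0.0, -0.001, -1.0]] 85.33376605989677
side flat 489 rect [538.8 116.9] [46.6 47.3] 74.8 circ [539.  116.2] 31.9
side ball 157 rect [551.7 -91. ] [28.3 22.3] 28.8 circ [552.4 -92.3] 14.6
```

View pics/s5.png

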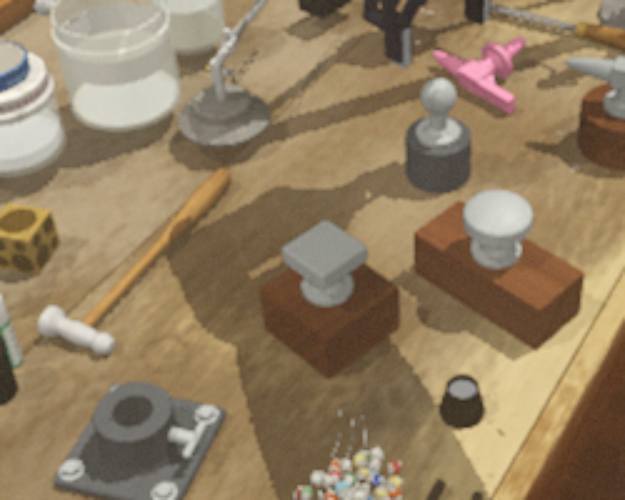

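The flat stake sits squarely home in the square block. Now I'll take the ball stake from the tube.

{"fn": "drive_tool", "kwargs": {"steps": "-1 0 0 -0.04 0 0 0;-1 0 0 -0.04 0 0 0;-1 0 0 -0.04 0 0 0;-1 0 0 0 0 0 0;1 0 0 0 0 0 0;1 0 0 0 0 0 0;1 0 0 0 0 0 0;1 0 0 0 0 0 0", "newtons": 60}}

```text
time_s: 12.53
position: [555.4, -95.6, 243.0]
ee_rot: [[0.961, -0.275, 0.003], [-0.275, -0.961, -0.001], [0.003, 0.0, -1.0]]
force: [-0.3, 0.2, -0.6]
finger_gap: 38.8
gripper_force: 0.0
```

{"fn": "drive_tool", "kwargs": {"steps": "1 0 0 0 0 0 0;1 0 0 0 0 0 0;1 0 0 0.02 0 0 0;1 0 0 0.04 0 0 0;1 0 0 0.06 0 0 0;1 0 0 0.08 0 0 0;1 0 0 0 0 0 0;1 0 0 0 0 0 0"}}

```text
time_s: 13.2
position: [555.3, -96.0, 344.7]
ee_rot: [[0.961, -0.276, 0.006], [-0.276, -0.961, -0.002], [0.006, 0.001, -1.0]]
force: [-0.2, -0.1, -3.3]
finger_gap: 29.1
gripper_force: 59.6
```

{"fn": "drive_tool", "kwargs": {"steps": "1 0.008 0.0754 0 0 0 0;1 0.008 0.0754 0 0 0 0;1 0.008 0.0754 0 0 0 0;1 0.008 0.0754 0 0 0 0;1 0.008 0.0754 0 0 0 0;1 0.008 0.0754 0 0 0 0;1 0.008 0.0754 0 0 0 0;1 0.008 0.0754 0 0 0 0"}}

```text
time_s: 13.87
position: [585.8, 207.5, 338.4]
ee_rot: [[0.961, -0.276, -0.005], [-0.276, -0.961, -0.001], [-0.005, 0.002, -1.0]]
force: [1.4, -0.1, -2.8]
finger_gap: 29.1
gripper_force: 59.7
```

{"fn": "drive_tool", "kwargs": {"steps": "1 0.008 0.0754 0 0 0 0;1 0.008 0.0754 0 0 0 0;1 0 0 0 0 0 0;1 0 0 0 0 0 0;1 0 0 0 0 0 0"}}

```text
time_s: 14.28
position: [594.1, 281.1, 338.7]
ee_rot: [[0.961, -0.275, -0.004], [-0.275, -0.961, -0.002], [-0.004, 0.003, -1.0]]
force: [-0.5, -0.4, -2.2]
finger_gap: 29.2
gripper_force: 60.0
```

Run:
```python
from fit import *
a,d=optics.read_camera("side")
cv2.imwrite("pics/s6.png",cv2.resize(a[180:380,120:320,::-1],(500,500)))
s=state();print(s["position"],s["ee_rot"].round(3).tolist(),s["finger_gap"],s["force"])
```

```text
[594.31582083 280.45663076 339.22261298] [[0.961, -0.276, -0.004], [-0.276, -0.961, -0.002], [-0.003, 0.003, -1.0]] 29.24521494586069 [ 0.33033551 -0.91848397 -3.10091726]
```

View pics/s6.png

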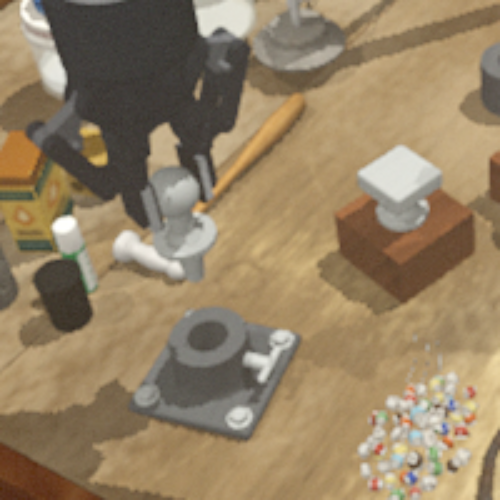

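The ball stake hangs nearly upright above the holder's open bore (210,335 in the crop). I'll lower it.

{"fn": "drive_tool", "kwargs": {"steps": "1 0 0.001 -0.04 0 0 0;1 0 0 -0.06 0 0 0;1 0 0 -0.04 0 0 0;1 0 0 -0.03 0 0 0;1 0 0 -0.014 0 0 0;1 0 0 -0.01 0 0 0;1 0 0 0 0 0 0;1 0 0 0 0 0 0"}}

```text
time_s: 15.0
position: [595.4, 281.6, 245.6]
ee_rot: [[0.961, -0.276, 0.002], [-0.276, -0.961, 0.001], [0.002, -0.001, -1.0]]
force: [0.7, -0.5, -2.6]
finger_gap: 29.0
gripper_force: 60.3
```

{"fn": "drive_tool", "kwargs": {"steps": "1 0 0 -0.003 0 0 0;1 0 0 -0.003 0 0 0;1 0 0 0 0 0 0;1 0 0 0 0 0 0"}}

```text
time_s: 15.33
position: [595.3, 281.9, 242.8]
ee_rot: [[0.961, -0.276, 0.003], [-0.276, -0.961, 0.001], [0.003, -0.002, -1.0]]
force: [1.2, -0.1, -0.2]
finger_gap: 29.1
gripper_force: 60.4
```

{"fn": "drive_tool", "kwargs": {"steps": "1 0 0 -0.002 0 0 0;-1 0 0 0 0 0 0;-1 0 0 0 0 0 0;-1 0 0 0 0 0 0;-1 0 0 0 0 0 0;-1 0 0 0.048 0 0 0;-1 0 0 0.08 0 0 0;-1 0 0 0 0 0 0"}}

```text
time_s: 16.0
position: [596.9, 282.5, 312.6]
ee_rot: [[0.961, -0.276, 0.012], [-0.276, -0.961, 0.004], [0.011, -0.007, -1.0]]
force: [2.6, 0.5, 2.4]
finger_gap: 85.4
gripper_force: 0.0
```

{"fn": "drive_tool", "kwargs": {"steps": "-1 -0.0381 -0.0653 0 0 0 0;-1 -0.0381 -0.0653 0 0 0 0;-1 -0.0381 -0.0653 0 0 0 0;-1 -0.0381 -0.0653 0 0 0 0;-1 -0.0381 -0.0653 0 0 0 0;-1 -0.0381 -0.0653 0 0 0 0;-1 -0.0381 -0.0653 0 0 0 0;-1 -0.0381 -0.0653 0 0 0 0"}}

```text
time_s: 16.67
position: [441.2, 19.4, 304.5]
ee_rot: [[0.961, -0.275, 0.001], [-0.275, -0.961, -0.0], [0.001, 0.0, -1.0]]
force: [0.4, -0.5, 0.1]
finger_gap: 85.5
gripper_force: 0.0
```

{"fn": "drive_tool", "kwargs": {"steps": "-1 0 0 0 0 0 0;-1 0 0 0 0 0 0"}}

```text
time_s: 16.83
position: [441.8, 19.3, 304.6]
ee_rot: [[0.96, -0.279, 0.001], [-0.279, -0.96, 0.0], [0.001, -0.0, -1.0]]
force: [-0.6, -0.7, 0.0]
finger_gap: 85.2
gripper_force: 0.0
```

Run:
```python
from fit import *
a,d=optics.read_camera("side")
cv2.imwrite("pics/s7.png",cv2.resize(a[150:390,140:440,::-1],(625,500)))
s=state();print(s["position"],s["ee_rot"].round(3).tolist(),s["finger_gap"],s["joints"].round(2))
D=dict(side=dict(d=d))
rects(D,dict(ball=((594.7,281.5),22)),80,106); rects(D,dict(collar=((594.7,281.5),22)),47,56)
```

```text
[442.36596318  20.05893675 304.74603504] [[0.961, -0.278, 0.001], [-0.278, -0.961, 0.0], [0.001, -0.001, -1.0]] 85.4241382837469 [-0.18 -0.13  2.21  0.    1.06  1.67]
side ball 297 rect [592.4 283.5] [30.3 27. ] 60.8 circ [593.3 283. ] 15.6
side collar 271 rect [592.7 283.5] [38.9 37.4] 45.9 circ [594.8 281.9] 21.7
```

View pics/s7.png

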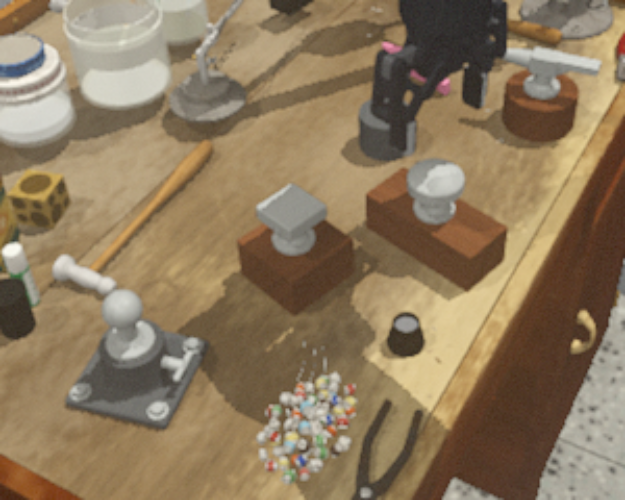

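The ball stake is home in the holder and the gripper is above the mushroom stake, so I'll grip it.

{"fn": "drive_tool", "kwargs": {"steps": "-1 0 0 -0.046 0 0 0;-1 0 0 -0.048 0 0 0;-1 0 0 -0.046 0 0 0;-1 0 0 0 0 0 0;1 0 0 0 0 0 0;1 0 0 0 0 0 0;1 0 0 0 0 0 0;1 0 0 0 0 0 0", "newtons": 75}}

```text
time_s: 17.55
position: [443.6, 20.6, 236.8]
ee_rot: [[0.961, -0.275, 0.003], [-0.275, -0.961, -0.001], [0.003, -0.0, -1.0]]
force: [-1.2, 0.3, 6.2]
finger_gap: 51.0
gripper_force: 78.2
```

{"fn": "drive_tool", "kwargs": {"steps": "1 0 0 0 0 0 0;1 0 0 0 0 0 0;1 0 0 0.02 0 0 0;1 0 0 0.04 0 0 0;1 0 0 0.06 0 0 0;1 0 0 0.08 0 0 0;1 0 0 0 0 0 0;1 0 0 0 0 0 0"}}

```text
time_s: 18.22
position: [443.0, 20.5, 337.9]
ee_rot: [[0.961, -0.276, 0.007], [-0.276, -0.961, -0.001], [0.008, -0.001, -1.0]]
force: [0.1, -0.2, -4.1]
finger_gap: 51.4
gripper_force: 79.1
```

{"fn": "drive_tool", "kwargs": {"steps": "1 0.0449 -0.0464 0 0 0 0;1 0.0449 -0.0464 0 0 0 0;1 0.0449 -0.0464 0 0 0 0;1 0.0449 -0.0464 0 0 0 0;1 0.0449 -0.0464 0 0 0 0;1 0 0 0 0 0 0;1 0 0 0 0 0 0;1 0 0 -0.03 0 0 0"}}

```text
time_s: 18.88
position: [554.9, -95.5, 320.4]
ee_rot: [[0.961, -0.276, 0.002], [-0.276, -0.961, -0.0], [0.002, -0.0, -1.0]]
force: [0.4, 0.5, -3.7]
finger_gap: 50.8
gripper_force: 79.2
```

{"fn": "drive_tool", "kwargs": {"steps": "1 0 0 -0.05 0 0 0;1 0 0 -0.04 0 0 0;1 0 0 -0.04 0 0 0;1 0 0 -0.02 0 0 0;1 0 0 -0.014 0 0 0;1 0 0 0 0 0 0;1 0 0 -0.003 0 0 0;1 0 0 0 0 0 0"}}

```text
time_s: 19.55
position: [554.7, -95.1, 236.9]
ee_rot: [[0.961, -0.276, 0.0], [-0.276, -0.961, 0.0], [-0.0, -0.0, -1.0]]
force: [-2.8, 1.2, 2.6]
finger_gap: 50.8
gripper_force: 79.7
```

{"fn": "drive_tool", "kwargs": {"steps": "1 0 0 -0.003 0 0 0;1 0 0 0 0 0 0;1 0 0 0 0 0 0"}}

```text
time_s: 19.8
position: [554.9, -95.2, 236.9]
ee_rot: [[0.961, -0.276, -0.0], [-0.276, -0.961, 0.001], [-0.001, -0.001, -1.0]]
force: [-5.7, 2.8, 10.5]
finger_gap: 50.5
gripper_force: 80.5
```

{"fn": "drive_tool", "kwargs": {"steps": "-1 0 0 0 0 0 0;-1 0 0 0 0 0 0;-1 0 0 0 0 0 0;-1 0 0 0 0 0 0;-1 0 0 0.06 0 0 0;-1 0 0 0.08 0 0 0;-1 0 0 0 0 0 0;-1 0 0 0 0 0 0"}}

```text
time_s: 20.47
position: [555.7, -95.9, 307.7]
ee_rot: [[0.961, -0.276, 0.007], [-0.276, -0.961, -0.002], [0.007, 0.001, -1.0]]
force: [-0.3, -0.3, -0.7]
finger_gap: 85.0
gripper_force: 0.0
```

{"fn": "drive_tool", "kwargs": {"steps": "-1 -0.0531 -0.0478 0 0 0 0.0559;-1 -0.0531 -0.0478 0 0 0 0.0559;-1 -0.0531 -0.0478 0 0 0 0.0559;-1 -0.0531 -0.0478 0 0 0 0.0559;-1 -0.0531 -0.0478 0 0 0 0.0559;-1 0 0 0 0 0 0;-1 0 0 0 0 0 0;-1 0 0 0 0 0 0"}}

```text
time_s: 21.13
position: [421.7, -214.9, 303.5]
ee_rot: [[0.99, 0.138, -0.001], [0.138, -0.99, 0.001], [-0.001, -0.001, -1.0]]
force: [-0.1, 0.4, 0.2]
finger_gap: 85.1
gripper_force: 0.0
```

Run:
```python
from fit import *
a,d=optics.read_camera("side")
cv2.imwrite("pics/s8.png",cv2.resize(a[130:290,280:480,::-1],(625,500)))
s=state();print(s["position"],s["ee_rot"].round(3).tolist(),s["finger_gap"],s["joints"].round(2))
D=dict(side=dict(d=d))
rects(D,dict(mush=((554.7,-95.5),32)),80,98); rects(D,dict(horn=((422,-215),70)),80,95)
```

```text
[ 422.12154851 -214.54431727  303.72743203] [[0.99, 0.139, -0.001], [0.139, -0.99, 0.001], [-0.0, -0.001, -1.0]] 85.46840746299931 [-0.69 -0.05  2.15  0.    1.05  0.75]
side mush 336 rect [552.7 -92.8] [50.8 51.6] 31.6 circ [552.9 -93.5] 27.5
side horn 379 rect [ 422.2 -213.5] [115.4  23.7] 7.4 circ [ 422.5 -216.4] 57.8
```

View pics/s8.png

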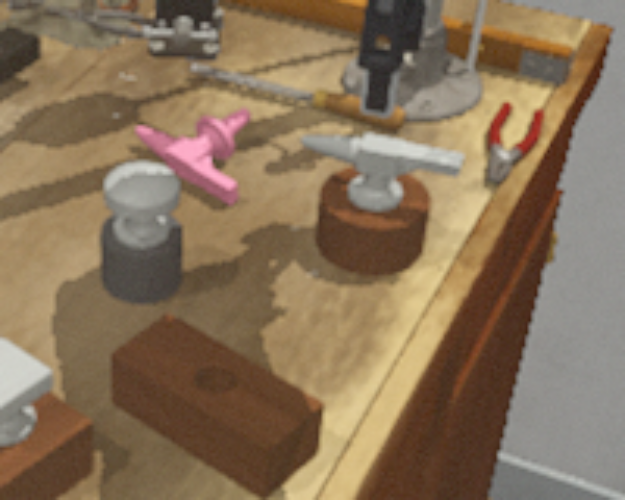

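The mushroom stake is upright in the tube, and the long block's hole is free (215,377 in the crop). The fingers are above the grey horn stake on the round block; the pink look-alike is clear to its left. I'll grip.

{"fn": "drive_tool", "kwargs": {"steps": "-1 0 0 -0.046 0 0 0;-1 0 0 -0.046 0 0 0;-1 0 0 -0.046 0 0 0;-1 0 0 0 0 0 0;1 0 0 0 0 0 0;1 0 0 0 0 0 0;1 0 0 0 0 0 0;1 0 0 0 0 0 0", "newtons": 90}}

```text
time_s: 21.85
position: [422.6, -215.2, 237.0]
ee_rot: [[0.99, 0.14, 0.002], [0.14, -0.99, -0.002], [0.002, 0.002, -1.0]]
force: [0.3, -0.2, -0.2]
finger_gap: 38.5
gripper_force: 0.0
```

{"fn": "drive_tool", "kwargs": {"steps": "1 0 0 0 0 0 0;1 0 0 0 0 0 0;1 0 0 0 0 0 0;1 0 0 0.02 0 0 0;1 0 0 0.04 0 0 0;1 0 0 0.06 0 0 0;1 0 0 0.08 0 0 0;1 0 0 0 0 0 0"}}

```text
time_s: 22.52
position: [423.3, -216.1, 343.0]
ee_rot: [[0.99, 0.139, 0.01], [0.139, -0.99, -0.009], [0.009, 0.01, -1.0]]
force: [2.3, -2.2, -2.1]
finger_gap: 20.7
gripper_force: 88.8
```

{"fn": "drive_tool", "kwargs": {"steps": "1 0.0067 0.0781 0 0 0 -0.0438;1 0.0067 0.0781 0 0 0 -0.0438;1 0.0067 0.0781 0 0 0 -0.0438;1 0.0067 0.0781 0 0 0 -0.0438;1 0.0067 0.0781 0 0 0 -0.0438;1 0.0067 0.0781 0 0 0 -0.0438;1 0 0 0 0 0 0;1 0 0 0 0 0 0"}}

```text
time_s: 23.18
position: [441.1, 21.5, 334.0]
ee_rot: [[0.969, -0.247, -0.003], [-0.247, -0.969, 0.0], [-0.003, 0.001, -1.0]]
force: [0.4, -0.4, -4.4]
finger_gap: 20.4
gripper_force: 89.6
```

Run:
```python
from fit import *
a,d=optics.read_camera("side")
cv2.imwrite("pics/s9.png",cv2.resize(a[130:330,280:480,::-1],(500,500)))
s=state();print(s["position"],s["ee_rot"].round(3).tolist(),s["finger_gap"],s["force"])
```

```text
[441.297332    20.22484016 334.24719126] [[0.969, -0.249, -0.002], [-0.249, -0.969, -0.0], [-0.002, 0.001, -1.0]] 20.492976193868014 [ 0.1802542  -0.169383   -3.82824864]
```

View pics/s9.png

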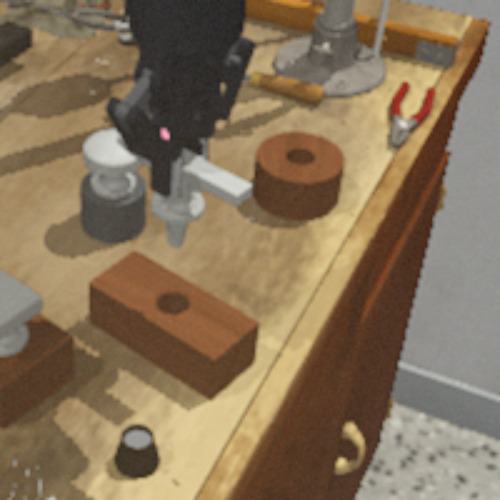

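The horn stake hangs level with its head along the long block, over the hole (172,303). I'll lower it.

{"fn": "drive_tool", "kwargs": {"steps": "1 0.001 0 -0.04 0 0 0;1 0 0 -0.06 0 0 0;1 0 0 -0.04 0 0 0;1 0 0 -0.03 0 0 0;1 0 0 -0.014 0 0 0;1 0 0 -0.01 0 0 0;1 0 0 0 0 0 0;1 0 0 0 0 0 0"}}

```text
time_s: 23.9
position: [443.0, 18.7, 239.1]
ee_rot: [[0.968, -0.253, 0.002], [-0.253, -0.968, -0.0], [0.002, -0.0, -1.0]]
force: [0.1, 0.1, -5.0]
finger_gap: 20.3
gripper_force: 89.7
```

{"fn": "drive_tool", "kwargs": {"steps": "1 0 0 -0.003 0 0 0;1 0 0 -0.003 0 0 0;1 0 0 0 0 0 0;1 0 0 0 0 0 0"}}

```text
time_s: 24.23
position: [443.3, 19.1, 237.1]
ee_rot: [[0.968, -0.251, 0.002], [-0.251, -0.968, -0.001], [0.002, 0.0, -1.0]]
force: [-3.0, -0.6, 5.9]
finger_gap: 20.9
gripper_force: 91.0
```

{"fn": "drive_tool", "kwargs": {"steps": "-1 0 0 0 0 0 0;-1 0 0 0 0 0 0;-1 0 0 0 0 0 0;-1 0 0 0 0 0 0;-1 0 0 0.06 0 0 0;-1 0 0 0.08 0 0 0;-1 0 0 0 0 0 0;-1 0 0 0 0 0 0"}}

```text
time_s: 24.9
position: [443.5, 19.2, 308.1]
ee_rot: [[0.968, -0.252, 0.007], [-0.252, -0.968, -0.001], [0.007, -0.001, -1.0]]
force: [-0.5, 0.5, 0.1]
finger_gap: 85.5
gripper_force: 0.0
```

{"fn": "drive_tool", "kwargs": {"steps": "-1 0.0448 -0.0456 0 0 0 0;-1 0.0448 -0.0456 0 0 0 0;-1 0.0448 -0.0456 0 0 0 0;-1 0.0448 -0.0456 0 0 0 0;-1 0.0448 -0.0456 0 0 0 0;-1 0 0 0 0 0 0;-1 0 0 0 0 0 0;-1 0 0 0 0 0 0"}}

```text
time_s: 25.57
position: [553.7, -94.3, 303.5]
ee_rot: [[0.968, -0.252, -0.003], [-0.252, -0.968, 0.002], [-0.004, -0.001, -1.0]]
force: [-0.6, 0.8, -0.4]
finger_gap: 85.3
gripper_force: 0.0
```

Run:
```python
from fit import *
a,d=optics.read_camera("side")
cv2.imwrite("pics/s10.png",cv2.resize(a[150:350,270:470,::-1],(500,500)))
s=state();print(s["position"],s["ee_rot"].round(3).tolist(),s["finger_gap"],s["force"])
D=dict(side=dict(d=d))
rects(D,dict(horn=((442,19),70)),80,95)
```

```text
[553.52965766 -93.91131103 303.85936276] [[0.968, -0.251, -0.003], [-0.251, -0.968, 0.001], [-0.003, -0.0, -1.0]] 84.91881960655796 [-1.00656806 -0.16898827 -0.43797814]
side horn 504 rect [444.2  19.5] [ 23.9 118.3] 72.8 circ [444.1  19.2] 59.2
```

View pics/s10.png

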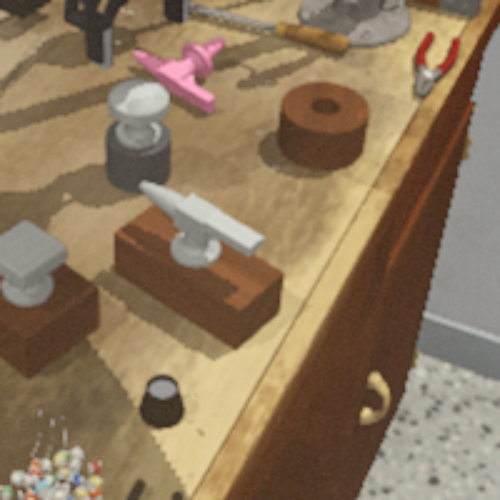

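The horn stake is home and lies along the long block. I'll take the mushroom stake from the tube.

{"fn": "drive_tool", "kwargs": {"steps": "-1 0 0 -0.046 0 0 0;-1 0 0 -0.05 0 0 0;-1 0 0 -0.046 0 0 0;-1 0 0 0 0 0 0;1 0 0 0 0 0 0;1 0 0 0 0 0 0;1 0 0 0 0 0 0;1 0 0 0 0 0 0", "newtons": 75}}

```text
time_s: 26.28
position: [555.4, -94.8, 237.1]
ee_rot: [[0.968, -0.251, 0.004], [-0.251, -0.968, -0.002], [0.004, 0.001, -1.0]]
force: [-1.8, 1.3, 5.8]
finger_gap: 51.5
gripper_force: 78.7
```

{"fn": "drive_tool", "kwargs": {"steps": "1 0 0 0 0 0 0;1 0 0 0 0 0 0;1 0 0 0.02 0 0 0;1 0 0 0.04 0 0 0;1 0 0 0.06 0 0 0;1 0 0 0.08 0 0 0;1 0 0 0 0 0 0;1 0 0 0 0 0 0"}}

```text
time_s: 26.95
position: [555.1, -94.8, 337.9]
ee_rot: [[0.968, -0.252, 0.006], [-0.252, -0.968, -0.002], [0.007, 0.001, -1.0]]
force: [0.3, -0.3, -4.0]
finger_gap: 51.2
gripper_force: 79.0
```

{"fn": "drive_tool", "kwargs": {"steps": "1 -0.0531 -0.0481 0 0 0 0;1 -0.0531 -0.0481 0 0 0 0;1 -0.0531 -0.0481 0 0 0 0;1 -0.0531 -0.0481 0 0 0 0;1 -0.0531 -0.0481 0 0 0 0;1 0 0 0 0 0 0;1 0 0 0 0 0 0;1 0 0 0 0 0 0"}}

```text
time_s: 27.62
position: [421.2, -214.6, 332.9]
ee_rot: [[0.968, -0.253, -0.002], [-0.253, -0.968, 0.002], [-0.002, -0.002, -1.0]]
force: [-0.1, 0.6, -3.2]
finger_gap: 51.1
gripper_force: 79.6
```

Run:
```python
from fit import *
a,d=optics.read_camera("side")
cv2.imwrite("pics/s11.png",cv2.resize(a[100:260,320:480,::-1],(400,400)))
s=state();print(s["position"],s["ee_rot"].round(3).tolist(),s["finger_gap"],s["force"])
D=dict(side=dict(d=d))
rects(D,dict(block=((421.7,-214.8),43)),40,48)
```

```text
[ 421.67463892 -214.33809226  333.19024928] [[0.968, -0.251, -0.002], [-0.251, -0.968, 0.002], [-0.002, -0.001, -1.0]] 50.65634049352216 [-0.24505485  0.11932625 -3.28123442]
side block 589 rect [ 421.5 -215. ] [81.5 80.5] 73.2 circ [ 423.4 -214.6] 42.6
```

View pics/s11.png

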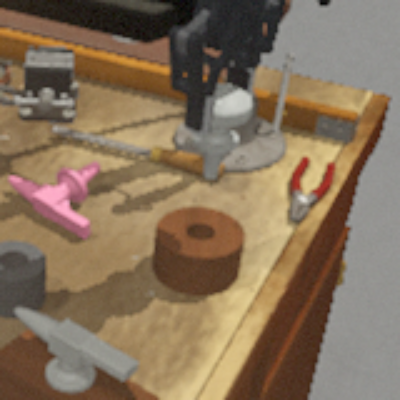

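The mushroom stake is held upright above the round block's hole (200,232). I'll lower it.

{"fn": "drive_tool", "kwargs": {"steps": "1 0 0 -0.04 0 0 0;1 0 0 -0.06 0 0 0;1 0 0 -0.04 0 0 0;1 0 0 -0.03 0 0 0;1 0 0 -0.014 0 0 0;1 0 0 -0.01 0 0 0;1 0 0 0 0 0 0;1 0 0 0 0 0 0"}}

```text
time_s: 28.33
position: [422.3, -214.6, 237.8]
ee_rot: [[0.968, -0.251, 0.0], [-0.251, -0.968, 0.0], [0.0, -0.0, -1.0]]
force: [0.2, 0.0, -3.1]
finger_gap: 51.0
gripper_force: 79.6
```

{"fn": "drive_tool", "kwargs": {"steps": "1 0 0 -0.003 0 0 0;1 0 0 -0.003 0 0 0;1 0 0 0 0 0 0;1 0 0 0 0 0 0"}}

```text
time_s: 28.67
position: [422.4, -215.0, 236.8]
ee_rot: [[0.968, -0.252, 0.0], [-0.252, -0.968, 0.0], [0.0, -0.001, -1.0]]
force: [-4.1, 4.5, 9.1]
finger_gap: 50.7
gripper_force: 80.7
```

{"fn": "drive_tool", "kwargs": {"steps": "-1 0 0 0 0 0 0;-1 0 0 0 0 0 0;-1 0 0 0 0 0 0;-1 0 0 0 0 0 0;-1 0 0 0.06 0 0 0;-1 0 0 0.08 0 0 0;-1 0 0 0.08 0 0 0;-1 0 0 0 0 0 0"}}

```text
time_s: 29.33
position: [423.7, -216.5, 353.3]
ee_rot: [[0.968, -0.252, 0.013], [-0.252, -0.968, -0.01], [0.015, 0.007, -1.0]]
force: [0.7, -0.7, 2.1]
finger_gap: 85.3
gripper_force: 0.0
```

{"fn": "drive_tool", "kwargs": {"steps": "-1 -0.041 -0.0625 0 0 0 0;-1 -0.041 -0.0625 0 0 0 0;-1 -0.041 -0.0625 0 0 0 0;-1 -0.041 -0.0625 0 0 0 0;-1 0 0 0 0 0 0;-1 0 0 0 0 0 0;-1 0 0 0 0 0 0"}}

```text
time_s: 29.92
position: [339.7, -339.8, 344.0]
ee_rot: [[0.968, -0.253, 0.0], [-0.253, -0.968, 0.001], [-0.0, -0.001, -1.0]]
force: [0.4, 0.7, -0.7]
finger_gap: 85.5
gripper_force: 0.0
```

Run:
```python
from fit import *
D={}
for n in("top","side"):
    a,d=optics.read_camera(n); D[n]=dict(im=a,d=d)
t=cv2.resize(D["top"]["im"][150:330,150:500,::-1],(583,300)); s=cv2.resize(D["side"]["im"][140:380,140:480,::-1],(425,300))
s=cv2.copyMakeBorder(s,0,0,0,158,0); cv2.imwrite("pics/f.png",np.vstack([t,s]))
rects(D,dict(ball=((594.7,281.4),22)),88,106); rects(D,dict(flat=((539,116.5),45)),84,93)
rects(D,dict(horn=((442,19),70),mush=((421.7,-214.8),32)),84,98)
for n in D:
    p=pts(n,D[n]["d"].astype(float))
    for k,c,r in(("ball",(594.7,281.4),20),("flat",(539,116.5),25),("horn",(442,19),14),("mush",(421.7,-214.8),30)):
        m=(np.hypot(p[...,0]-c[0],p[...,1]-c[1])<r)&(p[...,2]>60); print(n,k,"ztop",np.percentile(p[m][:,2],97).round(1) if m.sum() else None)
```

```text
top ball 238 rect [594.2 281.1] [28.6 30.2] 85.1 circ [594.5 282.2] 15.8
side ball 254 rect [593.1 283.3] [29.9 27.2] 30.5 circ [593.5 282.5] 16.1
top flat 640 rect [539.4 117.5] [46.6 45.7] 74.5 circ [539.1 117.4] 31.1
side flat 462 rect [539.  116.7] [46.9 47.8] 74.7 circ [539.9 116.6] 32.3
top horn 605 rect [443.9  19.8] [ 21.9 115.6] 74.7 circ [444.4  21.8] 57.8
top mush 710 rect [ 422.  -213.8] [52.3 52.5] 42.0 circ [ 421.9 -213.7] 26.9
side horn 436 rect [442.8  19.3] [ 24.5 115.5] 75.4 circ [442.1  16.4] 57.8
side mush 273 rect [ 419.7 -211.6] [48.4 50.7] 77.6 circ [ 420.7 -213.3] 26.8
top ball ztop 104.2
top flat ztop 91.7
top horn ztop 92.9
top mush ztop 96.2
side ball ztop 102.8
side flat ztop 91.2
side horn ztop 93.1
side mush ztop 96.1
```

View pics/f.png

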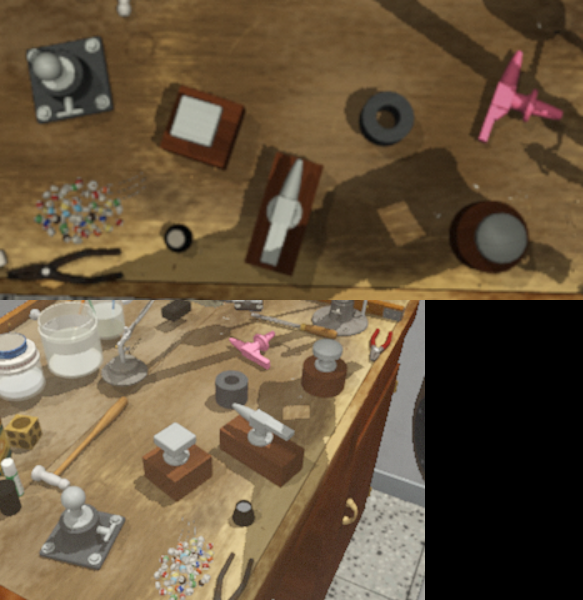

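All four stakes are upright in their right places, at the same head heights as when they stood home at the start. The tube is empty, and the loupe and pink look-alike haven't moved.

```bash
python3 -c "
from plant import env
print(env.finish_job())"
```

```text
the job is handed in; nothing more can be done
None
```

The job is handed in at about 30 s of the 128 s: in the last views the ball stake stood in the steel holder and the mushroom, flat and horn stakes in the round, square and long blocks, all upright and home, with the tube empty and the loupe where it was.

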